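# Square a stretcher bar against the rail

### The arm

A 6-joint arm with a two-finger parallel gripper is mounted at the origin on the work surface. World frame = base frame: x ahead of the robot, y to its left, z up, the work surface at z = 0. Lengths are in mm, angles in rad, forces in N, time in s.
With the tool pointing down it reaches from about 250 to 775 mm from the base axis. Payload 4 kg.
Tool frame: the origin (TCP) lies midway between the tips of the shut fingers; the grasp point (between the pads) lies 19 mm behind it; z points along the fingers, y is the line along which they close (so a half turn about z gives the same grasp; the last joint's range is limited). The gripper opens to 94 mm and grips with 3 to 60 N. Pads are 16 mm wide; open, the fingers measure 119 mm over their backs; the gripper's body (75 mm by 177 mm) begins 78 mm behind the grasp point.
Start: joints at [-1.411, 0.087, 1.371, -0, 1.684, -0.103], TCP at [142.879, -531.139, 175.406] pointing down, gripper open.
Joint ranges: [-3.1, 3.1], [-0.76, 2.03], [0.27, 2.55], [-1.08, 4.22], [0.17, 2.65], [-2.57, 2.57]. Speed limits (rad/s): [2.79, 2.79, 3.14, 3.14, 3.14, 3.14].

### API

Orientations are given as a unit quaternion [w, x, y, z].
In Python, from rig import bot gives the robot as it stands.
- The arm moves only by the tool arm_command, never from a script. Its argument "plan" is a list of rows, each an object of numbers: "tx", "ty", "tz": the shift along the tool's x, y, z in m; "roll": the turn about the tool's z in degrees. In form: [{"tx": .., "ty": .., "tz": .., "roll": ..}, ...]. A call has 1 to 12 rows; each row is the pose to reach, as a shift and turn from the pose commanded when the call began, along the tool's axes at that moment; what a row does not reach only later rows make up. A row lasts 1/10 s, in which the tool goes at most 50 mm and 8.59 degrees, less where a joint would pass 70% of its speed; a pose out of reach is approached as far as the arm can. A call with a gripper value outside its range is refused whole. "grip" is the opening, from 0 (shut) to 1 (fully open), set as the call begins (left out, the last holds). The fingers move at their own pace and stop on an object; "force" is the grip in N (left out, the last holds). Time passes only in rows, so rows that repeat a pose let the fingers close. It gives the time, the measured TCP pose, the force, the opening and the grip force at its end, in the units of the state.
- bot.get_obs(): the state, without advancing time (a new reading comes with each control period).
- bot.get_image(name): name is "side" or "top" or "wrist"; returns the picture (384x512x3 uint8, red, green, blue); there is no depth.
- bot.camera_model(name): a dict with "K" (3x3 intrinsics, pixels), "R" (3x3) and "t" (3): a world point X has camera coordinates R X + t. Camera axes: x right, y down, z forward; pixel columns grow to the right and rows downward; lengths in mm; the calibration is good to about 2 mm. The wrist camera is an equidistant fisheye: a pixel r from the principal point sees the ray r / f radians off the axis. A picture is of the moment at which its call begins: read the wrist's pose just before it. camera_model takes no time and is no camera call; for the wrist camera it gives the pose at the moment of the call.
- bot.close_job(): hands the job in; it is judged then, once.
The state is a dict: "t": time; "joint_pos": joint angles; "qd": joint speeds; "joint_efforts": joint torques, N m; "tool_pos": TCP position; "tcp_rot": TCP orientation; "wrist_force": force on the tool from outside, world axes, zero at the start; "ft_torque": the same for the moment, N m; "opening": finger opening in mm; "grip_force": force on a finger pad.
Only numpy, scipy, OpenCV 4.12 (cv2) and the standard library are available. Lean on these libraries where they do the work, as an engineer would, in place of code of your own. Each camera call takes 0.05 s, during which the arm holds its last target. There are 200 camera calls.

### The job

On the conservator's bench, push the long wooden stretcher bar along the bench top until it lies flat and parallel against the aluminium rail, with its whole length alongside the rail. Keep it on the bench rather than lifting it, and leave the small jar in front of it and the short bar where they are.

Things in the scene. Friction and masses are not known exactly. Their poses are not given: they have to be found in the camera images.
- bar: The long stretcher bar to be pushed: plain wood, 300 mm long (its y axis), 40 mm wide (its x axis), 18 mm high, with a 4 mm high, 8 mm wide bead on top along its +x edge (22 mm high there). Mass about 0.1 to 0.2 kg; it lies loose on the bench and slides with moderate friction. Origin: centre of its underside, on the bench top. Its +x side (the bead's side) faces the rail.
- rail: Aluminium angle fixed to the bench, beyond the bar as seen from the robot: 420 mm long (its y axis), upright flange 30 mm high and 5 mm thick, its flat foot on the far side. Origin: at bench level, mid-length, on the smooth contact face that looks towards the bar and the robot (its -x side). When the bar lies against the rail the bar's origin is at x = -20 mm in this frame.
- jar: Small amber glass jar with a black lid, 48 mm across, 56 mm high, standing free on the robot's side of the bar, in front of the bar's middle and 20 to 35 mm clear of it. Origin: centre of its underside. To be left standing where it is.
- short_bar: A short piece of the same wooden bar, 140 mm long (its y axis), 40 mm wide, up to 22 mm high, lying well to the left or right of the work. Origin: centre of its underside. To be left alone. (A loose steel weight, 56 mm across and 53 mm high, stands on the opposite side.)
There are look-alikes about, which are no part of the job. Leave any green or yellow look-alike of the jar alone.

How it is judged (in metres and radians):
At the end, for the whole second after the job is handed in: The long bar rests flat on the bench against the rail: its middle within 10 mm of contact, within 10 degrees of parallel, no end past the rail's end (its middle within 60 mm of the rail's, along the rail), at rest. The jar is upright, within 15 mm of its start, the short bar within 20 mm (x of bar in the frame of rail between -0.03 and -0.01 m and y of bar in the frame of rail between -0.06 and 0.06 m and angle between the y axis of bar and the y axis of rail, either way round below 0.175 rad and angle between bar's own z axis and vertical below 0.1 rad and height (world z) of bar below 0.008 m and linear speed of bar below 0.01 m/s and distance of jar from where it was at the start of the episode below 0.015 m and angle between jar's own z axis and vertical below 0.2 rad and distance of short_bar from where it was at the start of the episode below 0.02 m); the robot touches nothing.
It fails at once if the long bar is lifted off the bench (more than 20 mm) (height (world z) of bar above 0.02 m).
It fails at once if the jar is pushed more than 15 mm or tipped (distance of jar from where it was at the start of the episode above 0.015 m or angle between jar's own z axis and vertical above 0.5 rad).
It fails at once if the short bar is moved more than 20 mm (distance of short_bar from where it was at the start of the episode above 0.02 m).
It also fails if it takes over 48 s, if anything falls off the work surface, if the arm or the gripper's body presses on something with over 40 N, if the wrist force passes 120 N, or if a joint passes its speed limit or range.

## Working session

There is one attempt and no reset: what is moved stays moved. The work goes in short steps, Python scripts to look and compute and a tool call to move; the robot and the scene stay as the last step left them, time stands still between calls to the robot, and variables do not carry over. Pictures are saved under pics/ and viewed, at most 10 in all, crops included, and the job is handed in when it is done.

Besides the shell and the picture viewer there is one more tool, called after "Call:" as a command line: name --argument value ..., lists and objects as JSON in quotes. arm_command: Moves the arm, as the interface text tells. Its arguments: {"type":"object","properties":{"plan":{"type":"array"},"grip":{"type":"number"},"force":{"type":"number"}},"required":["plan"]}

```bash
mkdir -p pics; python3 - <<'E'
from rig import bot
import cv2,numpy as np
for n in("top","side"):
    cv2.imwrite(f"pics/{n}0.png",bot.get_image(n)[:,:,::-1])
    m=bot.camera_model(n);print(n,m["K"],(-np.array(m["R"]).T@m["t"]).round())
print(bot.get_obs())
E
```

```text
top [[431.23153727   0.         258.68846321]
 [  0.         431.23153727 190.30302771]
 [  0.           0.           1.        ]] [ 285.  -20. 1351.]
side [[464.86088515   0.         253.41685258]
 [  0.         464.86088515 184.13543887]
 [  0.           0.           1.        ]] [157. 954. 884.]
{'t': 0.1, 'joint_pos': array([-1.41110680e+00,  8.79320448e-02,  1.37208038e+00,  1.40060569e-06,
        1.68360334e+00, -1.03114666e-01]), 'qd': array([ 2.42282211e-04, -2.61598000e-04, -3.85803252e-03,  1.11886402e-03,
       -8.64289770e-04,  2.86520408e-05]), 'joint_efforts': array([ 1.61194301e-03, -3.41253769e+01, -3.03301048e+01,  7.20354309e-02,
        3.04555893e-02, -9.57305633e-05]), 'tool_pos': array([ 142.78497753, -530.57578365,  174.3049769 ]), 'tcp_rot': array([-1.01116918e-03,  9.91378642e-01,  1.31024289e-01, -2.79147989e-05]), 'wrist_force': array([ 0.43643515, -0.0331643 ,  0.18441696]), 'ft_torque': array([0.01628938, 0.02334391, 0.01305187]), 'grip_force': 0.0, 'opening': 94.35635600577656}
```

View pics/top0.png

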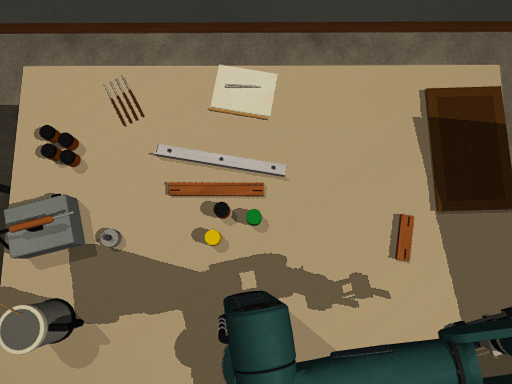

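View pics/side0.png

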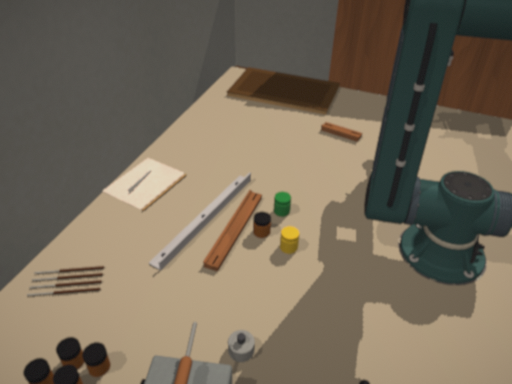

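Top view: the long bar is at (216,189), running (168,189)-(265,189), and the rail runs (157,151)-(285,171). The short bar is at (405,238).
Jar candidates:
- Black lid in front of the bar at (222,210). By its description, this is the jar.
- Green look-alike at (254,217), yellow at (213,238), and an amber group at about (58,145).

I'll check this choice in a crop.

```bash
python3 - <<'E'
import cv2
i=cv2.imread("pics/top0.png")[140:250,145:300]
cv2.imwrite("pics/crop.png",cv2.resize(i,None,fx=5,fy=5,interpolation=cv2.INTER_CUBIC))
E
```

```text
(no output)
```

View pics/crop.png

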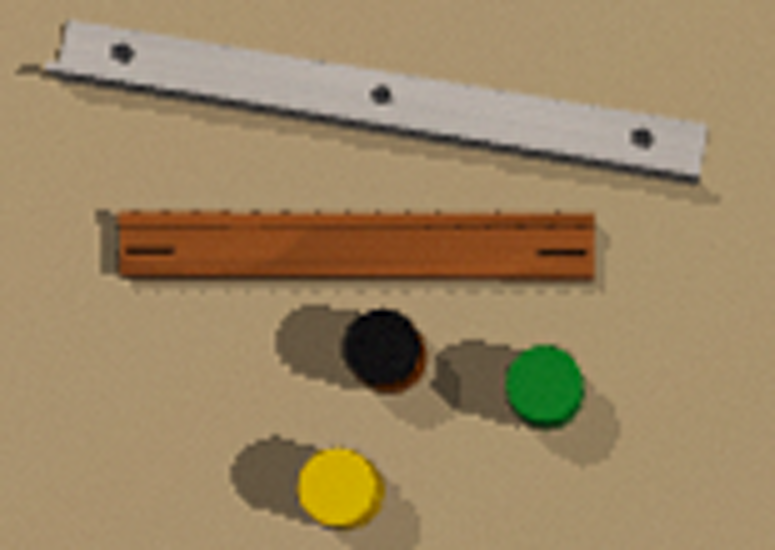

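```bash
cat >h.py <<'E'
from rig import bot
import numpy as np
def px(n,u,v,z):
    m=bot.camera_model(n);R=np.array(m["R"]);t=np.array(m["t"]);c=-R.T@t
    d=R.T@np.linalg.solve(np.array(m["K"]),[u,v,1]);return (c+d*(z-c[2])/d[2])[:2]
E
python3 - <<'E'
from h import *
f=lambda a,b,z:px("top",145+(a-2)/5,140+(b-2)/5,z).round(1)
for k,a in dict(railL=(48,70,30),railR=(698,179,30),bfL=(120,213,22),bfR=(595,213,22),bnL=(120,276,18),bnR=(595,276,18),jar=(382,347,56),green=(545,385,56),yel=(338,487,56)).items(): print(k,f(*a))
E
```

```text
railL [631.9 331.4]
railR [561.6 -79.5]
bfL [541.3 283.9]
bfR [541.5 -15.1]
bnL [501.7 283.2]
bnR [502.1 -15.2]
jar [452.2 113.6]
green [429.2  14.7]
yel [367.6 138.5]
```

Crop: the black lid with the amber body, at crop (382,347), is the jar. The bead is on the rail side of the bar.

The open fingers have a 94 mm gap, so they can straddle the jar (y 90–138). I'll push the bar with both fingertips and turn about 9.7° as it goes.

Call:
arm_command --plan '[{"tx":0.04,"ty":-0.03,"tz":0,"roll":2},{"tx":0.5,"ty":-0.54,"tz":0,"roll":15},{"tx":0.5,"ty":-0.54,"tz":0,"roll":15},{"tx":0.5,"ty":-0.54,"tz":0,"roll":15},{"tx":0.5,"ty":-0.54,"tz":0,"roll":15},{"tx":0.5,"ty":-0.54,"tz":0,"roll":15},{"tx":0.5,"ty":-0.54,"tz":0,"roll":15},{"tx":0.5,"ty":-0.54,"tz":0,"roll":15},{"tx":0.5,"ty":-0.54,"tz":0,"roll":15},{"tx":0.5,"ty":-0.54,"tz":0,"roll":15},{"tx":0.5,"ty":-0.54,"tz":0,"roll":15},{"tx":0.5,"ty":-0.54,"tz":0,"roll":15}]' --grip 1

```text
t: 1.3
tool_pos: [423.6, 0.4, 175.1]
tcp_rot: [0.0, 1.0, 0.001, 0.0]
wrist_force: [0.3, -0.5, 0.0]
opening: 94.1
grip_force: 0.0
```

Call:
arm_command --plan '[{"tx":0.02,"ty":-0.04,"tz":0,"roll":0},{"tx":0.04,"ty":-0.08,"tz":0,"roll":0},{"tx":0.05,"ty":-0.1,"tz":0,"roll":0},{"tx":0.05,"ty":-0.1,"tz":0,"roll":0},{"tx":0.05,"ty":-0.1,"tz":0,"roll":0}]'

```text
t: 1.8
tool_pos: [472.7, 98.2, 174.7]
tcp_rot: [0.0, 1.0, 0.001, -0.001]
wrist_force: [-0.2, 0.1, -0.3]
opening: 94.1
grip_force: 0.0
```

```bash
python3 - <<'E'
from h import *
print({k:np.round(v,3) for k,v in bot.get_obs().items() if k in("tool_pos","tcp_rot","joint_pos")})
E
```

```text
{'joint_pos': array([ 8.800e-02, -6.200e-02,  1.523e+00, -1.000e-03,  1.682e+00,
        1.657e+00]), 'tool_pos': array([472.719,  98.21 , 174.675]), 'tcp_rot': array([ 0.   ,  1.   ,  0.001, -0.001])}
```

Call:
arm_command --plan '[{"tx":0.012,"ty":-0.023,"tz":0.02,"roll":0},{"tx":0.012,"ty":-0.023,"tz":0.05,"roll":0},{"tx":0.012,"ty":-0.023,"tz":0.08,"roll":0},{"tx":0.012,"ty":-0.023,"tz":0.1,"roll":0},{"tx":0.012,"ty":-0.023,"tz":0.1,"roll":0},{"tx":0.012,"ty":-0.023,"tz":0.1,"roll":0}]'

```text
t: 2.4
tool_pos: [485.1, 120.2, 75.8]
tcp_rot: [0.0, 1.0, -0.0, 0.0]
wrist_force: [0.1, -0.1, 1.4]
opening: 94.0
grip_force: 0.0
```

```bash
python3 - <<'E'
from h import *
import cv2
print(bot.get_obs()["tool_pos"])
cv2.imwrite("pics/w1.png",bot.get_image("wrist")[:,:,::-1])
E
```

```text
[485.09276626 120.19544309  75.83998201]
```

View pics/w1.png

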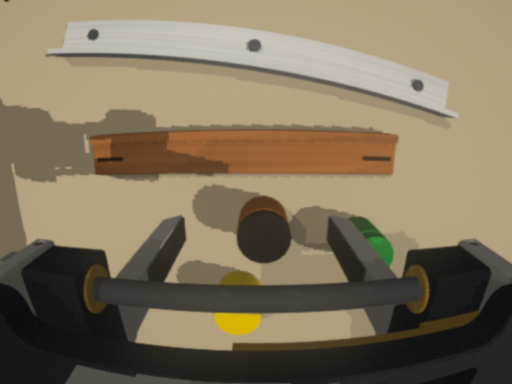

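Wrist view: the fingertips are at about (178,220) and (335,220). The jar lid (263,235) sits between them, the bar (245,152) is ahead, and the green one (375,240) is outside the right finger. I'll go down.

Call:
arm_command --plan '[{"tx":0,"ty":0,"tz":0.02,"roll":0},{"tx":0,"ty":0,"tz":0.04,"roll":0},{"tx":0,"ty":0,"tz":0.055,"roll":0},{"tx":0,"ty":0,"tz":0.067,"roll":0},{"tx":0,"ty":0,"tz":0.067,"roll":0},{"tx":0,"ty":0,"tz":0.067,"roll":0}]'

```text
t: 3.05
tool_pos: [486.1, 121.3, 9.5]
tcp_rot: [-0.0, 1.0, 0.0, 0.001]
wrist_force: [0.0, -0.1, 0.4]
opening: 94.0
grip_force: 0.0
```

Call:
arm_command --plan '[{"tx":0.004,"roll":0,"ty":0,"tz":0},{"tx":0.008,"roll":0,"ty":0,"tz":0},{"tx":0.012,"roll":0.5,"ty":0,"tz":0},{"tx":0.016,"roll":1.5,"ty":0,"tz":0},{"tx":0.02,"roll":2.5,"ty":0,"tz":0},{"tx":0.024,"roll":3.5,"ty":0,"tz":0},{"tx":0.028,"roll":4.5,"ty":0,"tz":0},{"tx":0.032,"roll":5.5,"ty":0,"tz":0},{"tx":0.036,"roll":6.5,"ty":0,"tz":0},{"tx":0.04,"roll":7.5,"ty":0,"tz":0},{"tx":0.044,"roll":8.5,"ty":0,"tz":0},{"tx":0.048,"roll":9.5,"ty":0,"tz":0}]'

```text
t: 4.25
tool_pos: [533.5, 121.4, 8.3]
tcp_rot: [0.0, 0.997, -0.083, -0.0]
wrist_force: [0.2, -0.3, 0.3]
opening: 94.1
grip_force: 0.0
```

```bash
python3 - <<'E'
from h import *
import cv2
o=bot.get_obs();print(o["tool_pos"],o["wrist_force"])
cv2.imwrite("pics/w2.png",bot.get_image("wrist")[:,:,::-1])
E
```

```text
[533.51900516 121.3851353    8.31296014] [ 0.22236125 -0.34687551  0.28522874]
```

View pics/w2.png

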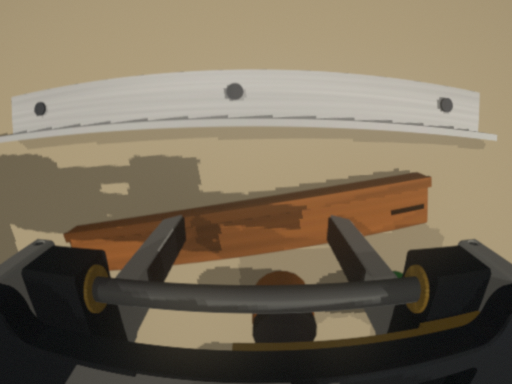

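The fingertips seem to be over the bar rather than behind it, and there's no force. I'll check from outside.

```bash
python3 - <<'E'
from h import *
import cv2
a=bot.get_image("side")[165:275,140:320,::-1]
b=bot.get_image("top")[130:250,140:300,::-1]
f=lambda i,s:cv2.resize(i,s,interpolation=cv2.INTER_CUBIC)
cv2.imwrite("pics/c2.png",np.hstack([f(a,(450,275)),f(b,(367,275))])[:, :800])
E
```

```text
(no output)
```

View pics/c2.png

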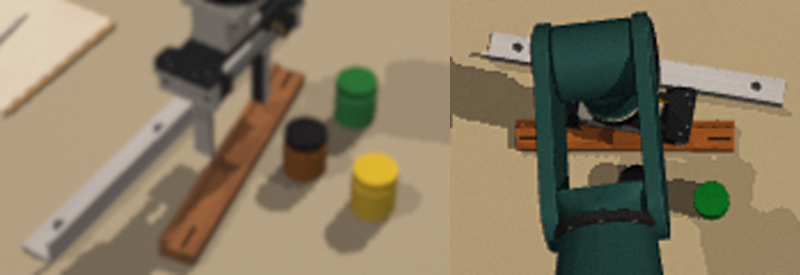

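```bash
python3 - <<'E'
from h import *
u,v=140+205/2.5,165+153/2.5
for z in (0,10,20,25,30,40,50): print(z,px("side",u,v,z).round(1))
E
```

```text
0 [561.7 133.4]
10 [557.1 142.7]
20 [552.5 151.9]
25 [550.2 156.6]
30 [547.9 161.2]
40 [543.3 170.5]
50 [538.8 179.8]
```

```bash
python3 - <<'E'
from h import *
from scipy.spatial.transform import Rotation as Ro
o=bot.get_obs();m=bot.camera_model("wrist");R=np.array(m["R"]);t=np.array(m["t"]);K=np.array(m["K"])
q=o["tcp_rot"];T=Ro.from_quat([*q[1:],q[0]]).as_matrix()
c=T.T@(-R.T@t-o["tool_pos"]);print("cam in tool",c.round(1))
for u,v in((185,220),(328,220),(163,222),(347,222)):
    d=np.array([(u-K[0,2])/K[0,0],(v-K[1,2])/K[1,1]]);r=np.hypot(*d)
    w=T.T@R.T@np.array([*(d/r*np.sin(r)),np.cos(r)])
    print(u,v,"at ty=47:",(c+w*abs((47*np.sign(w[1])-c[1])/w[1])).round(1),"ty=59.5",(c+w*abs((59.5*np.sign(w[1])-c[1])/w[1])).round(1))
E
```

```text
cam in tool [  72.4   -0.4 -209.7]
185 220 at ty=47: [  5. -47. -29.] ty=59.5 [-13.1 -59.5  19.5]
328 220 at ty=47: [  5.6  47.  -30.5] ty=59.5 [-12.   59.5  16.7]
163 222 at ty=47: [ 20.6 -47.  -74.3] ty=59.5 [  6.6 -59.5 -37.9]
347 222 at ty=47: [ 19.   47.  -69.9] ty=59.5 [  4.9  59.5 -33. ]
```

The wrist calibration puts the open fingertips about 30 mm behind the TCP: the linkage lifts them, so they passed over the bar and nothing moved. I'll retreat along the same path, then lower the TCP to z about -21. The gripper body is then at about 76 mm, clear of the 56 mm jar.

Call:
arm_command --plan '[{"tx":-0.012,"ty":0.002,"tz":0,"roll":-2.4},{"tx":-0.024,"ty":0.004,"tz":0,"roll":-4.8},{"tx":-0.036,"ty":0.006,"tz":0,"roll":-7},{"tx":-0.049,"ty":0.008,"tz":0,"roll":-9.5},{"tx":-0.049,"ty":0.008,"tz":0,"roll":-9.5},{"tx":-0.049,"ty":0.008,"tz":0,"roll":-9.5}]'

```text
t: 5.0
tool_pos: [483.8, 121.6, 8.5]
tcp_rot: [0.0, 1.0, 0.0, 0.0]
wrist_force: [0.4, 0.7, -0.1]
opening: 93.8
grip_force: 0.0
```

Call:
arm_command --plan '[{"tx":0,"ty":0,"tz":0.005,"roll":0},{"tx":0,"ty":0,"tz":0.01,"roll":0},{"tx":0,"ty":0,"tz":0.015,"roll":0},{"tx":0,"ty":0,"tz":0.02,"roll":0},{"tx":0,"ty":0,"tz":0.02,"roll":0}]'

```text
t: 5.5
tool_pos: [482.7, 121.4, -13.0]
tcp_rot: [0.0, 1.0, 0.0, -0.001]
wrist_force: [-0.8, 0.6, 0.2]
opening: 93.7
grip_force: 0.0
```

Call:
arm_command --plan '[{"tx":0,"ty":0,"tz":0.003,"roll":0},{"tx":0,"ty":0,"tz":0.006,"roll":0},{"tx":0,"ty":0,"tz":0.008,"roll":0},{"tx":0,"ty":0,"tz":0.008,"roll":0}]'

```text
t: 5.9
tool_pos: [483.3, 121.5, -20.0]
tcp_rot: [0.0, 1.0, 0.001, -0.0]
wrist_force: [1.0, -0.1, -0.6]
opening: 93.9
grip_force: 0.0
```

Call:
arm_command --plan '[{"tx":0.004,"ty":0,"tz":0,"roll":0},{"tx":0.008,"ty":0,"tz":0,"roll":0},{"tx":0.012,"ty":0,"tz":0,"roll":0},{"tx":0.016,"ty":0,"tz":0,"roll":0},{"tx":0.02,"ty":0,"tz":0,"roll":0}]'

```text
t: 6.4
tool_pos: [503.7, 121.6, -19.6]
tcp_rot: [0.0, 1.0, 0.001, -0.0]
wrist_force: [-1.7, 0.8, 0.8]
opening: 93.6
grip_force: 0.7
```

```bash
python3 - <<'E'
from h import *
import cv2
a=bot.get_image("side")[165:275,140:320,::-1]
b=bot.get_image("wrist")[:,:,::-1]
f=lambda i,s:cv2.resize(i,s,interpolation=cv2.INTER_CUBIC)
cv2.imwrite("pics/c3.png",np.hstack([f(a,(430,275)),f(b,(367,275))]))
print(bot.get_obs()["tool_pos"])
E
```

```text
[504.42518496 121.52821191 -19.59969399]
```

View pics/c3.png

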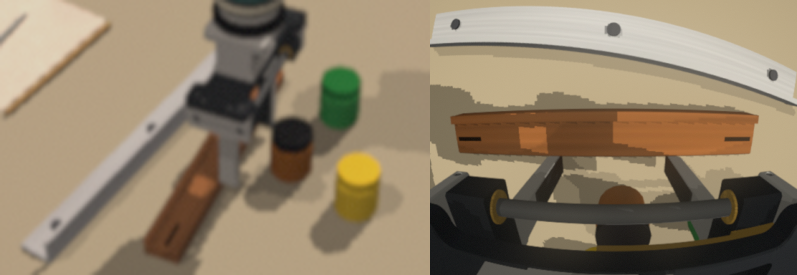

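The fingers are now behind the bar, pushing on both sides of the jar, which is undisturbed at left-panel (292,150). Next I'll push on while turning.

Call:
arm_command --plan '[{"tx":0.003,"ty":0,"tz":0,"roll":0.8},{"tx":0.006,"ty":0,"tz":0,"roll":1.6},{"tx":0.009,"ty":0,"tz":0,"roll":2.4},{"tx":0.012,"ty":0,"tz":0,"roll":3.2},{"tx":0.015,"ty":-0.001,"tz":0,"roll":4},{"tx":0.018,"ty":-0.001,"tz":0,"roll":4.8},{"tx":0.021,"ty":-0.002,"tz":0,"roll":5.6},{"tx":0.024,"ty":-0.002,"tz":0,"roll":6.4},{"tx":0.027,"ty":-0.003,"tz":0,"roll":7.2},{"tx":0.03,"ty":-0.003,"tz":0,"roll":8},{"tx":0.033,"ty":-0.003,"tz":0,"roll":8.8},{"tx":0.036,"ty":-0.003,"tz":0,"roll":9.6}]'

```text
t: 7.7
tool_pos: [539.8, 124.6, -19.7]
tcp_rot: [0.0, 0.996, -0.084, -0.0]
wrist_force: [0.6, 0.5, 0.1]
opening: 93.9
grip_force: 0.2
```

```bash
python3 - <<'E'
from h import *
import cv2
a=bot.get_image("side")[165:275,140:320,::-1]
b=bot.get_image("wrist")[:,:,::-1]
f=lambda i,s:cv2.resize(i,s,interpolation=cv2.INTER_CUBIC)
cv2.imwrite("pics/c4.png",np.hstack([f(a,(370,275)),f(b[:240],(430,275))]))
print(bot.get_obs()["tool_pos"])
E
```

```text
[540.16557845 124.58746201 -19.56904058]
```

View pics/c4.png

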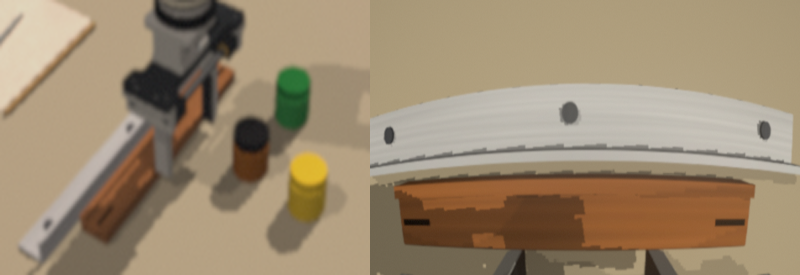

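The bar is parallel and roughly 10 mm short of the rail; the jar hasn't moved. I'll close the gap gently.

Call:
arm_command --plan '[{"tx":0.002,"ty":0,"tz":0,"roll":0},{"tx":0.004,"ty":0,"tz":0,"roll":0},{"tx":0.006,"ty":0,"tz":0,"roll":0},{"tx":0.007,"ty":0,"tz":0,"roll":0},{"tx":0.007,"ty":0,"tz":0,"roll":0}]'

```text
t: 8.3
tool_pos: [546.7, 123.4, -19.6]
tcp_rot: [0.0, 0.997, -0.083, 0.0]
wrist_force: [-0.3, -0.3, 0.3]
opening: 94.0
grip_force: 0.2
```

Call:
arm_command --plan '[{"tx":0.001,"ty":0,"tz":0,"roll":0},{"tx":0.002,"ty":0,"tz":0,"roll":0},{"tx":0.002,"ty":0,"tz":0,"roll":0}]'

```text
t: 8.6
tool_pos: [548.7, 123.1, -19.6]
tcp_rot: [0.0, 0.997, -0.083, 0.0]
wrist_force: [-1.5, 0.5, 2.1]
opening: 94.1
grip_force: 0.4
```

Call:
arm_command --plan '[{"tx":0.001,"ty":0,"tz":0,"roll":0},{"tx":0.002,"ty":0,"tz":0,"roll":0},{"tx":0.002,"ty":0,"tz":0,"roll":0}]'

```text
t: 8.9
tool_pos: [549.8, 122.9, -19.7]
tcp_rot: [0.0, 0.997, -0.083, -0.001]
wrist_force: [-2.4, 0.0, 1.8]
opening: 93.5
grip_force: 1.7
```

```bash
python3 - <<'E'
from h import *
import cv2
b=bot.get_image("wrist")[90:250,:,::-1]
cv2.imwrite("pics/c5.png",cv2.resize(b,(800,250),interpolation=cv2.INTER_CUBIC))
o=bot.get_obs();print(o["tool_pos"],o["wrist_force"])
E
```

```text
[549.78858523 122.88670875 -19.68329   ] [-4.06371497  0.78269174  2.97472339]
```

View pics/c5.png

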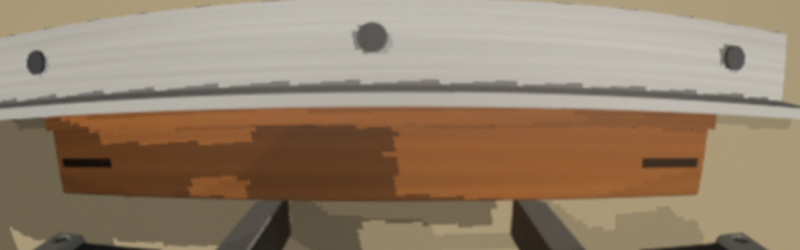

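The bar is against the rail along its whole length and the force is rising. I'll back off and go up.

Call:
arm_command --plan '[{"tx":-0.005,"ty":0,"tz":0,"roll":0},{"tx":-0.01,"ty":0,"tz":0,"roll":0},{"tx":-0.015,"ty":0,"tz":0,"roll":0},{"tx":-0.02,"ty":0,"tz":0,"roll":0},{"tx":-0.02,"ty":0,"tz":-0.03,"roll":0},{"tx":-0.02,"ty":0,"tz":-0.07,"roll":0},{"tx":-0.02,"ty":0,"tz":-0.11,"roll":0},{"tx":-0.02,"ty":0,"tz":-0.15,"roll":0},{"tx":-0.02,"ty":0,"tz":-0.18,"roll":0},{"tx":-0.02,"ty":0,"tz":-0.18,"roll":0},{"tx":-0.02,"ty":0,"tz":-0.18,"roll":0}]'

```text
t: 10.05
tool_pos: [530.8, 126.2, 160.7]
tcp_rot: [-0.0, 0.997, -0.083, 0.001]
wrist_force: [-0.2, -0.4, -0.3]
opening: 93.9
grip_force: 0.0
```

```bash
python3 - <<'E'
from h import *
import cv2
a=bot.get_image("side")[:,:,::-1];b=bot.get_image("wrist")[:,:,::-1]
cv2.imwrite("pics/c6.png",np.hstack([cv2.resize(a[160:280,130:310],(400,267)),cv2.resize(b,(400,267))]))
o=bot.get_obs();print(o["tool_pos"],o["wrist_force"])
E
```

```text
[529.47474208 125.95978804 158.22007436] [ 0.17627378 -0.08038081 -0.48760808]
```

View pics/c6.png

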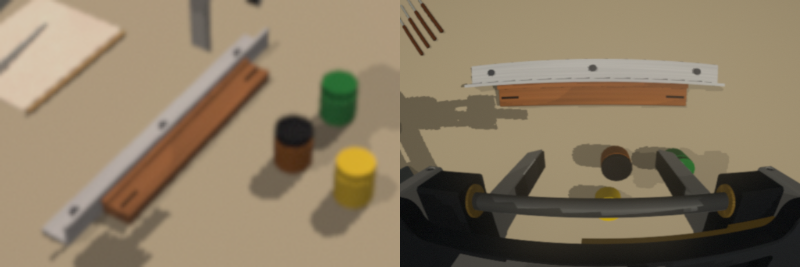

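The bar lies flat against the rail, well inside its ends. The jar is standing where it was, and the gripper is clear of everything.

```bash
python3 -c "
from rig import bot
print(bot.close_job())"
```

```text
the job is handed in; nothing more can be done
None
```

The long bar lies flat and parallel against the rail, well inside its ends, with the jar left standing in place and the short bar never approached; I handed the job in at about 10 s, and no verdict came back.

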